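Wind the circuit-board tray on by one pitch

TASK

Wind the board tray on by one pitch: with the fingertips, push the red upright handle of the hand wheel clockwise (seen from above) through exactly one full turn, so that the handle stops over the yellow pointer again, where it began. Only push the handle: do not pull it up, which would release the drive, and do not squeeze or force it. Leave the loose parts, spool and bottle around it where they stand.

Things in the scene. Friction and masses are not known exactly. Their poses are not given: they have to be found in the camera images.
- wheel (a joint): level hand wheel on a vertical axis: black rim of 65 mm radius (top 80 mm above the bench), three spokes, hub 34 mm across (top 87 mm above the bench). Value in rad, 0 at the start with the handle over the pointer, growing clockwise from above; one turn is 6.283. Stops just behind 0 and at 8.0. Steady friction, 2 to 3 N at the handle; it stays where it is left
- wheel_axis (a point): point on the wheel's axis at the height of the rim's middle, 74 mm above the bench. It stays fixed; its x axis points horizontally towards the yellow pointer (handle direction at joint value 0)
- handle: middle of the red upright cylindrical handle, 22 mm in diameter, which rises from the rim at the end of one spoke, 65 mm from the axis; it runs from 80 mm to 120 mm above the bench and this point is 99 mm above the bench. Its origin is this point and goes round with the wheel
- handle_lift (a joint): how far the red handle is pulled up out of the wheel, in m, 0 at the start (a spring of 300 N/m, preloaded to 3.6 N, holds it down; 12 mm travel)
- pointer_tip (a point): outer end of the yellow pointer, a flat bar 12 mm wide fixed to the drive housing beneath the wheel, 105 mm from the axis and 26 mm above the bench, so that it sticks out 34 mm beyond the rim. It points in a different direction each time
- tray (a joint): travel in m of the black tray of circuit boards (150 x 250 mm, its top 62 mm above the bench, centre 200 mm from the wheel's axis on the side away from the robot), driven by the wheel through a rack: 0.060 per turn, 0 at the start
- stepper: grey fixed base plate, 370 x 360 x 12 mm, carrying the wheel and the tray. Origin on the bench right under the wheel's axis; its x axis points from the wheel to the tray
- coil: loose copper ring coil, 36 mm across, 14 mm high, on the base plate. Origin at the centre of its underside
- transformer: loose black and yellow transformer, 36 x 40 x 26 mm, on the base plate. Origin at the centre of its underside
- heatsink: loose finned aluminium heat sink, 44 x 34 x 24 mm, on the base plate. Origin at the centre of its underside
- spool: loose blue spool of solder wire, 60 mm across, 44 mm high, on the bench. Origin at the centre of its underside
- flux: loose brown bottle, 44 mm across, 90 mm high, on the bench. Origin at the centre of its underside

How it is judged (in metres and radians):
On the way:
1. the fingers push the red handle round, on the way between a quarter turn and seven eighths of a turn (contact force between the fingers and handle above 0.5 N and value of joint wheel between 1.57 and 5.5 rad).
At the end, for the whole second after the job is handed in: the wheel stands at exactly one turn clockwise from the start (within 0.16 rad, about 10 mm at the handle), at rest, the tray is one pitch of 60 mm on (within 3 mm), and the handle is down (within 3 mm) (value of joint wheel between 6.1232 and 6.4432 rad and velocity of joint wheel between -0.05 and 0.05 rad/s and value of joint tray between 0.057 and 0.063 m and value of joint handle_lift below 0.003 m); the robot touches nothing.
It fails at once if the handle is pulled up by more than 5 mm (value of joint handle_lift above 0.005 m).
It fails at once if the handle is squeezed or forced with more than 30 N (contact force between the fingers and handle above 30 N).
It fails at once if a loose part, the spool or the bottle is moved by more than 15 mm or lifted (distance of any of coil, transformer, heatsink, spool, flux from where it was at the start of the episode above 0.015 m).
It also fails if it takes over 64 s, if anything falls off the work surface, if the arm or the gripper's body presses on something with over 40 N, if the wrist force passes 120 N, or if a joint passes its speed limit or range.

ROBOT

A 6-joint arm with a two-finger parallel gripper is mounted at the origin on the work surface. World frame = base frame: x ahead of the robot, y to its left, z up, the work surface at z = 0. Lengths are in mm, angles in rad, forces in N, time in s.
With the tool pointing down it reaches from about 350 to 775 mm from the base axis. Payload 7.3 kg.
Tool frame: the origin (TCP) lies midway between the tips of the shut fingers; the grasp point (between the pads) lies 19 mm behind it; z points along the fingers, y is the line along which they close (so a half turn about z gives the same grasp; the last joint's range is limited). The gripper opens to 92 mm and grips with 3 to 60 N. Pads are 19 mm wide; open, the fingers measure 130 mm over their backs; the gripper's body (75 mm by 190 mm) begins 47 mm behind the grasp point.
Start: joints at [-1.346, 0.342, 1.524, -0, 1.275, -0.146], TCP at [190.263, -489.331, 226.741] pointing down, gripper open.
Joint ranges: [-2.53, 2.53], [-0.77, 2.02], [0.04, 2.7], [-1, 4.14], [0.28, 2.66], [-3.11, 3.11]. Speed limits (rad/s): [2.57, 2.57, 3.14, 3.14, 3.14, 3.14].

INTERFACE

Orientations are given as [roll, pitch, yaw] about the fixed x, y, z axes, in that order (R = Rz(yaw) Ry(pitch) Rx(roll)).
In Python, from plant import readout, vision, order, models gives the robot as it stands. The module is installed in compiled form; this text tells all that it offers.
- The arm moves only by the tool step_arm, never from a script. Its argument "series" is text: rows parted by semicolons, each of 7 numbers parted by spaces: the gripper's target within -1 to 1 (shut at 1, half-way at 0, fully open at -1), then the shift along the tool's x, y, z each as a share of 80 mm, from -1 to 1, then the turn, a rotation vector about the tool's x, y, z each as a share of 2 pi rad, from -1 to 1. In form: jaw x y z ax ay az; .... A call has 1 to 20 rows; each row is the pose to reach, as a shift and turn from the pose commanded when the call began, along the tool's axes at that moment, turning the shorter way round; what a row does not reach only later rows make up. A row lasts 1/10 s, in which the tool goes at most 50 mm and 8.59 degrees, less where a joint would pass 70% of its speed; a pose out of reach is approached as far as the arm can. A call with a number of a shift or a turn outside -1 to 1 is refused whole. A call with a gripper value outside its range is refused whole. The fingers move at their own pace and stop on an object; the grip force is fixed at half the most. Time passes only in rows, so rows that repeat a pose let the fingers close. It gives the time, the measured TCP pose, the force, the opening and the grip force at its end, in the units of the state.
- readout.get_obs(): the state, without advancing time (a new reading comes with each control period).
- vision.capture(name): name is "side" or "top" or "wrist"; returns a dict with "frame" (420x560x3 uint8, red, green, blue), "depth" (420x560 float32, mm along the optical axis (not along the pixel's ray), 0 where there is no reading), "fovy" (degrees; the focal length in pixels is half the picture's height over the tangent of half this angle, whatever the lens; pixels are square), "cx", "cy" (the principal point, pixels), "k1" (the pictures are not rectified: a ray, as slopes to the right and down, at radius r is drawn at 1 + k1 r^2 times it, then the intrinsics apply), "rvec" (rotation vector, rad) and "tvec" (3), from world to camera coordinates, as OpenCV has them; the wrist camera has in their place "mount" (4x4, takes a point from camera to tool coordinates, whose origin is the TCP and whose axes are the flange's). Camera axes: x right, y down, z forward; pixel columns grow to the right and rows downward; lengths in mm; the calibration is good to about 2 mm. A picture is of the moment at which its call begins: read the wrist's pose just before it.
- order.close_job(): hands the job in; it is judged then, once.
Trained networks look in a picture, given as the dict that the camera call returned (one of the last four; its "shot" number tells which), for a name from the list of things; names that differ only in an ending like _2 or _b are one class to them, and where a whole thing is asked for, a point or a joint stands for the part that bears it (a point fixed in the world has none). Each returns a list of dicts, best first, with "p" (0 to 1); they miss things now and then, are a little off and sometimes report something else, mostly with a low value. They report only what shows in the picture. A call takes as long as a camera call.
- models.look_for(picture, thing): "position" ([column, row] in pixels, amid what is visible of it).
- models.pinpoint(picture, thing): "position" ([column, row] in pixels: a listed point, or the origin of a listed thing).
The state is a dict: "time": time; "joint_positions": joint angles; "dq": joint speeds; "tau": joint torques, N m; "tool_pos": TCP position; "tcp_rot": TCP orientation; "contact_force": force on the tool from outside, world axes, zero at the start; "moment": the same for the moment, N m; "grip_width": finger opening in mm; "finger_force": force on a finger pad.
Only numpy, scipy, OpenCV 4.12 (cv2) and the standard library are available. Lean on these libraries where they do the work, as an engineer would, in place of code of your own. Each camera call takes 0.05 s, during which the arm holds its last target. There are 200 camera calls.

## Working session

There is one attempt and no reset: what is moved stays moved. The work goes in short steps, Python scripts to look and compute and a tool call to move; the robot and the scene stay as the last step left them, time stands still between calls to the robot, and variables do not carry over. Pictures are saved under pics/ and viewed, at most 10 in all, crops included, and the job is handed in when it is done.

Besides the shell and the picture viewer there is one more tool, called in YAML: its name, and indented under it one key for each argument. step_arm: Moves the arm, as the interface text tells. Shift numbers are shares of 80 mm and turn numbers shares of 2 pi rad, none past 1 either way. Its arguments: {"type":"object","properties":{"series":{"type":"string"}},"required":["series"]}

```bash
mkdir -p pics; cat > h.py <<'E'
import numpy as np,cv2
from scipy.spatial.transform import Rotation as R
from plant import readout,vision,order,models
def rays(c,uv):
    f=c['frame'].shape[0]/2/np.tan(np.radians(c['fovy'])/2)
    d=(np.array(uv,float)-[c['cx'],c['cy']])/f
    u=d.copy()
    for _ in range(20): u=d/(1+c['k1']*(u@u))
    return np.array([u[0],u[1],1.])
def onz(c,uv,z):
    Rm=R.from_rotvec(np.ravel(c['rvec'])).as_matrix(); t=np.ravel(c['tvec'])
    o=-Rm.T@t; d=Rm.T@rays(c,uv); return o+d*(z-o[2])/d[2]
def save(c,n): cv2.imwrite('pics/'+n,c['frame'][:,:,::-1])
E
python3 - <<'E'
from h import *
print(readout.get_obs())
Z=dict(wheel_axis=74,handle=99,pointer_tip=26,stepper=0,coil=12,transformer=12,heatsink=12,spool=0,flux=0)
for n in('top','side'):
    c=vision.capture(n);save(c,n+'1.png')
    for k,z in Z.items():
        for r in models.pinpoint(c,k)[:2]: print(n,k,np.round(r['position']),round(r['p'],2),onz(c,r['position'],z).round(1))
E
```

```text
{'time': 0.0, 'joint_positions': array([-1.34599763e+00,  3.42732329e-01,  1.52501686e+00, -4.31649392e-05,
        1.27540549e+00, -1.46035092e-01]), 'dq': array([-1.67213831e-04,  3.22206045e-04,  2.45935973e-04,  8.97947577e-05,
        1.02974655e-03, -1.78458021e-03]), 'tau': array([-2.85335656e-03, -4.31245780e+01, -2.44226468e+01,  7.14635476e-02,
        5.58848656e-02, -9.45582701e-05]), 'tool_pos': array([ 190.15463012, -488.91132868,  226.04003716]), 'tcp_rot': array([-3.14004125e+00, -1.86464071e-04,  3.70846238e-01]), 'contact_force': array([0.66133221, 0.53735249, 0.24380712]), 'moment': array([ 0.03042933, -0.00642008,  0.00495941]), 'finger_force': 0.0, 'grip_width': 91.62453762588956}
top wheel_axis [301. 229.] 0.67 [546.  -43.2  74. ]
top handle [327. 218.] 0.54 [ 572.2 -102.5   99. ]
top handle [115. 258.] 0.38 [480.2 391.4  99. ]
top coil [247. 259.] 0.6 [474.3  87.3  12. ]
top transformer [353. 202.] 0.63 [ 613.5 -178.3   12. ]
top heatsink [240. 227.] 0.74 [553.2 103.2  12. ]
top heatsink [352. 200.] 0.4 [ 619.3 -176.2   12. ]
top spool [116. 262.] 0.55 [466.2 422.    0. ]
top flux [446. 252.] 0.59 [ 484.8 -422.7    0. ]
side wheel_axis [260. 234.] 0.9 [549.5 -50.7  74. ]
side handle [277. 242.] 0.64 [ 573.9 -114.4   99. ]
side pointer_tip [288. 282.] 0.83 [ 585.1 -160.2   26. ]
side stepper [257. 260.] 0.71 [539.8 -48.7   0. ]
side coil [222. 224.] 0.64 [476.  90.  12.]
side transformer [304. 294.] 0.71 [ 612.1 -186.7   12. ]
side heatsink [248. 214.] 0.63 [547.1 113.7  12. ]
side spool [211. 165.] 0.9 [478.5 414.    0. ]
side flux [270. 413.] 0.79 [ 493.  -418.2    0. ]
```

View pics/top1.png

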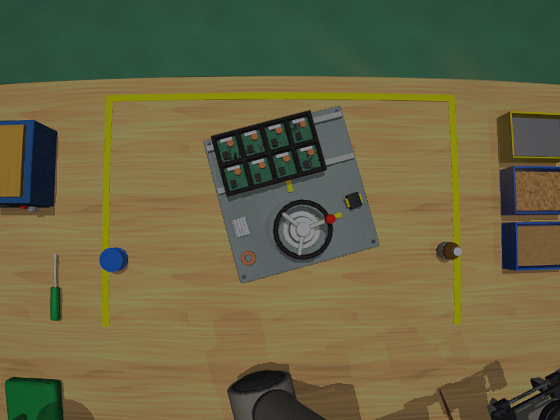

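View pics/side1.png

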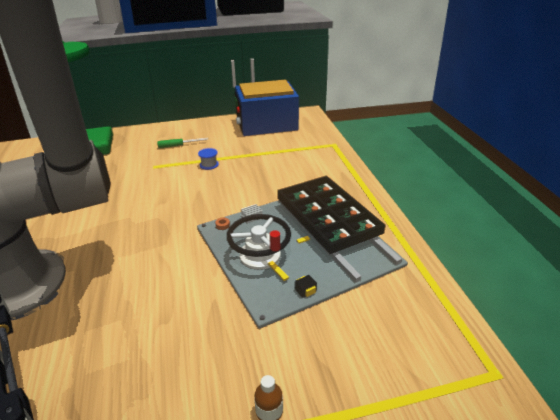

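The views agree. The top view shows the wheel at about (303,229), the red handle at (330,218) and the pointer ending at (341,215). The side view shows the handle at (275,241) and the pointer tip at (287,278). The tray and transformer tops are below the height I plan to push at. Next I'll refine the axis and handle positions using depth and colour.

```bash
cat >> h.py <<'E'
def cloud(c):
    H,W=c['depth'].shape; f=H/2/np.tan(np.radians(c['fovy'])/2)
    v,u=np.mgrid[:H,:W]; d=np.stack([(u-c['cx'])/f,(v-c['cy'])/f],-1); q=d.copy()
    for _ in range(20): q=d/(1+c['k1']*(q**2).sum(-1,keepdims=True))
    P=np.concatenate([q,np.ones((H,W,1))],-1)*c['depth'][...,None]
    Rm=R.from_rotvec(np.ravel(c['rvec'])).as_matrix()
    return (P-np.ravel(c['tvec']))@Rm
def red(c):
    h=cv2.cvtColor(c['frame'],cv2.COLOR_RGB2HSV); P=cloud(c)
    m=((h[...,0]<6)|(h[...,0]>174))&(h[...,1]>150)&(h[...,2]>60)&(np.hypot(P[...,0]-548,P[...,1]+46)<110)&(P[...,2]>70)
    return m,P,h
E
python3 - <<'E'
from h import *
from scipy.optimize import least_squares
for n in('top','side'):
    c=vision.capture(n); m,P,h=red(c); q=P[m]
    print(n,'red',m.sum(),q.min(0).round(),q.max(0).round(),'top face',q[q[:,2]>112].mean(0).round(1) if (q[:,2]>112).any() else 0)
    d=np.hypot(P[...,0]-548,P[...,1]+46)
    k=(h[...,2]<60)&(P[...,2]>68)&(P[...,2]<88)&(d<85)&(d>45); q=P[k]
    s=least_squares(lambda a:np.hypot(q[:,0]-a[0],q[:,1]-a[1])-a[2],[548,-46,65],loss='soft_l1').x
    print('rim',k.sum(),s.round(1),q[:,2].mean().round(1))
    y=(h[...,0]>22)&(h[...,0]<34)&(h[...,1]>150)&(P[...,2]>15)&(P[...,2]<40)&(d<115)&(d>60); q=P[y]
    for g in q[::max(1,len(q)//12)]: print('yel',g.round())
E
```

```text
top red 72 [ 559. -115.  114.] [580. -97. 124.] top face [ 569.4 -105.9  120. ]
rim 787 [546.1 -46.4  64.1] 80.3
yel [660. -18.  16.]
yel [657. -16.  16.]
yel [654. -15.  18.]
yel [652. -15.  15.]
yel [649. -18.  19.]
yel [646. -18.  22.]
yel [644. -18.  20.]
yel [642. -18.  19.]
yel [ 586. -138.   27.]
yel [ 584. -133.   27.]
yel [ 583. -142.   31.]
yel [ 581. -136.   24.]
yel [ 579. -130.   28.]
yel [ 579. -141.   26.]
yel [ 576. -138.   27.]
side red 168 [ 560. -121.   80.] [ 579. -102.  120.] top face [ 569.3 -112.7  117.1]
rim 585 [545.3 -53.   64.4] 77.1
yel [657. -15.  16.]
yel [640. -22.  16.]
yel [ 568. -105.   25.]
yel [ 573. -110.   25.]
yel [ 567. -116.   25.]
yel [ 571. -119.   25.]
yel [ 574. -125.   27.]
yel [ 578. -129.   27.]
yel [ 581. -133.   27.]
yel [ 585. -135.   25.]
yel [ 573. -138.   25.]
yel [ 577. -142.   24.]
yel [ 582. -145.   23.]
```

Axis is about (546,-49) and the handle sits at about -68°. With the current yaw, tool −x is almost exactly the push direction at the start. I'll carry over at this height with the fingers shut.

step_arm:
  series: "1 0.48 -0.195 0 0 0 0;1 0.96 -0.39 0 0 0 0;1 0.96 -0.39 0 0 0 0"

```text
time: 1.4
tool_pos: [253.0, -429.5, 226.9]
tcp_rot: [-3.141, -0.001, 0.374]
contact_force: [-0.4, -0.5, -0.0]
grip_width: 72.3
finger_force: 0.0
```

step_arm:
  series: "1 0.48 -0.195 0 0 0 0;1 0.96 -0.39 0 0 0 0;1 0.96 -0.39 0 0 0 0"

```text
time: 1.7
tool_pos: [313.1, -373.0, 226.9]
tcp_rot: [-3.141, -0.001, 0.375]
contact_force: [0.1, -0.0, -0.2]
grip_width: 48.7
finger_force: 0.0
```

step_arm:
  series: "1 0.48 -0.195 0 0 0 0;1 0.96 -0.39 0 0 0 0;1 0.96 -0.39 0 0 0 0"

```text
time: 2.0
tool_pos: [373.0, -316.8, 226.8]
tcp_rot: [-3.142, -0.001, 0.375]
contact_force: [-0.5, -0.5, -0.8]
grip_width: 24.4
finger_force: 0.0
```

step_arm:
  series: "1 0.48 -0.195 0 0 0 0;1 0.96 -0.39 0 0 0 0;1 0.96 -0.39 0 0 0 0"

```text
time: 2.3
tool_pos: [433.2, -260.4, 226.7]
tcp_rot: [3.141, -0.001, 0.374]
contact_force: [0.5, -0.6, 0.2]
grip_width: 2.3
finger_force: 0.0
```

step_arm:
  series: "1 0.48 -0.195 0 0 0 0;1 0.96 -0.39 0 0 0 0;1 0.96 -0.39 0 0 0 0;1 0.96 -0.39 0 0 0 0;1 0.96 -0.39 0 0 0 0"

```text
time: 2.8
tool_pos: [490.7, -206.4, 226.6]
tcp_rot: [3.141, 0.001, 0.37]
contact_force: [-0.2, 0.2, -0.4]
grip_width: 0.7
finger_force: 0.0
```

```bash
cat >> h.py <<'E'
def wrist():
    o=readout.get_obs(); c=vision.capture('wrist')
    T=np.eye(4);T[:3,:3]=R.from_euler('xyz',o['tcp_rot']).as_matrix();T[:3,3]=o['tool_pos']
    M=np.linalg.inv(T@np.array(c['mount'])); c['rvec']=R.from_matrix(M[:3,:3]).as_rotvec(); c['tvec']=M[:3,3]
    return c
E
cat > w.py <<'E'
from h import *
import sys
from scipy.optimize import least_squares
c=wrist(); save(c,sys.argv[1])
for k,z in dict(wheel_axis=74,handle=99,pointer_tip=26).items():
    for r in models.pinpoint(c,k)[:1]: print(k,np.round(r['position']),round(r['p'],2),onz(c,r['position'],z).round(1))
m,P,h=red(c);q=P[m]; t=q[q[:,2]>115]
if len(q): print('red',len(q),q.min(0).round(),q.max(0).round(), len(t),t.mean(0).round(1))
d=np.hypot(P[...,0]-547,P[...,1]+48)
k=(h[...,2]<60)&(P[...,2]>72)&(P[...,2]<86)&(d<85)&(d>45); q=P[k]
if len(q)>50:
    s=least_squares(lambda a:np.hypot(q[:,0]-a[0],q[:,1]-a[1])-a[2],[548,-46,65],loss='soft_l1').x; print('rim',len(q),s.round(1))
E
python3 w.py w1.png
```

```text
wheel_axis [144.  79.] 0.66 [542.1 -48.1  74. ]
handle [212.  71.] 0.71 [ 569.4 -110.8   99. ]
pointer_tip [267.  80.] 0.66 [ 581.8 -148.9   26. ]
red 742 [ 558. -120.   78.] [581. -96. 121.] 635 [ 567.7 -109.5  118.1]
rim 5158 [544.  -50.4  63.5]
```

step_arm:
  series: "1 0.45 -0.19 0 0 0 0;1 0.913 -0.383 0 0 0 0;1 0.913 -0.383 0 0 0 0"

```text
time: 3.3
tool_pos: [550.7, -147.5, 226.6]
tcp_rot: [-3.141, -0.002, 0.374]
contact_force: [0.1, -0.7, -0.1]
grip_width: 0.3
finger_force: 0.0
```

step_arm:
  series: "1 0.45 -0.19 0 0 0 0;1 0.913 -0.383 0 0 0 0;1 0.913 -0.383 0 0 0 0;1 0.913 -0.383 0 0 0 0"

```text
time: 3.7
tool_pos: [605.2, -95.0, 226.3]
tcp_rot: [-3.142, 0.001, 0.372]
contact_force: [0.3, 0.1, -0.9]
grip_width: 0.4
finger_force: 0.0
```

step_arm:
  series: "1 0 0 0.3 0 0 0;1 0 0 0.6 0 0 0;1 0 0 0.84 0 0 0;1 0 0 0.84 0 0 0;1 0 0 0.84 0 0 0;1 0 0 0.84 0 0 0"

```text
time: 4.3
tool_pos: [606.0, -95.6, 161.1]
tcp_rot: [3.14, -0.002, 0.37]
contact_force: [0.8, 0.1, -0.1]
grip_width: 0.5
finger_force: 0.0
```

```bash
python3 w.py w2.png
```

```text
wheel_axis [208. 261.] 0.84 [544.3 -50.   74. ]
pointer_tip [324. 239.] 0.69 [ 580.4 -143.7   26. ]
red 43 [608. -95. 188.] [614. -93. 196.] 43 [611.6 -93.5 193.6]
rim 3807 [547.2 -48.6  63.5]
```

step_arm:
  series: "1 0 0 0.3 0 0 0;1 0 0 0.6 0 0 0;1 0 0 0.87 0 0 0;1 0 0 0.87 0 0 0;1 0 0 0.87 0 0 0"

```text
time: 5.0
tool_pos: [605.9, -94.8, 90.5]
tcp_rot: [3.141, -0.0, 0.371]
contact_force: [0.2, -0.2, 1.1]
grip_width: 0.7
finger_force: 0.0
```

```bash
cat > plan.py <<'E'
from h import *
import sys
A=np.array([544.8,-49.4]);t0=np.radians(-68.6);yaw=.371
def cen(phi,gap=0):
    th=t0-np.radians(phi); n=np.array([np.sin(th),-np.cos(th)]); x=np.array([np.cos(yaw),np.sin(yaw)]);y=np.array([x[1],-x[0]])
    nx,ny=abs(n@x),abs(n@y); a,b,r=9.5,19,11
    s=np.linspace(0,80,8001); d=np.hypot(np.maximum(s*nx-a,0),np.maximum(s*ny-b,0)); rho=s[d<=r][-1]+gap
    return A+65*np.array([np.cos(th),np.sin(th)])-rho*n
def rel(p): x=np.array([np.cos(yaw),np.sin(yaw)]);y=np.array([x[1],-x[0]]); return np.array([p@x,p@y])/80
if __name__=='__main__':
    o=readout.get_obs(); print(o['tool_pos'].round(1),o['contact_force'].round(1))
    seg=[float(v) for v in sys.argv[1:]]; p=o['tool_pos'][:2]
    for a,b in zip(seg,seg[1:]):
        print(a,b,';'.join('1 %.3f %.3f 0 0 0 0'%tuple(rel(cen(f)-p)) for f in np.linspace(a,b,10)[1:]),cen(b).round(1)); p=cen(b)
E
python3 plan.py 0 45 90 135 180 225 270 315 360
python3 -c "
from h import *
c=vision.capture('side');cv2.imwrite('pics/s2.png',cv2.resize(c['frame'][150:330,150:390,::-1],None,fx=3,fy=3))"
```

```text
[605.9 -94.8  90.5] [ 0.2 -0.2  1.1]
0.0 45.0 1 -0.319 0.026 0 0 0 0;1 -0.389 0.040 0 0 0 0;1 -0.458 0.048 0 0 0 0;1 -0.526 0.051 0 0 0 0;1 -0.591 0.050 0 0 0 0;1 -0.654 0.046 0 0 0 0;1 -0.714 0.040 0 0 0 0;1 -0.770 0.032 0 0 0 0;1 -0.824 0.024 0 0 0 0 [ 545.2 -120.5]
45.0 90.0 1 -0.058 -0.015 0 0 0 0;1 -0.120 -0.040 0 0 0 0;1 -0.183 -0.075 0 0 0 0;1 -0.247 -0.120 0 0 0 0;1 -0.308 -0.176 0 0 0 0;1 -0.365 -0.243 0 0 0 0;1 -0.415 -0.312 0 0 0 0;1 -0.458 -0.382 0 0 0 0;1 -0.494 -0.453 0 0 0 0 [ 495.2 -101. ]
90.0 135.0 1 -0.030 -0.071 0 0 0 0;1 -0.054 -0.141 0 0 0 0;1 -0.073 -0.210 0 0 0 0;1 -0.088 -0.279 0 0 0 0;1 -0.095 -0.353 0 0 0 0;1 -0.093 -0.433 0 0 0 0;1 -0.081 -0.517 0 0 0 0;1 -0.057 -0.605 0 0 0 0;1 -0.019 -0.694 0 0 0 0 [473.7 -49.9]
135.0 180.0 1 0.051 -0.088 0 0 0 0;1 0.107 -0.167 0 0 0 0;1 0.167 -0.237 0 0 0 0;1 0.229 -0.298 0 0 0 0;1 0.295 -0.352 0 0 0 0;1 0.362 -0.398 0 0 0 0;1 0.432 -0.437 0 0 0 0;1 0.502 -0.469 0 0 0 0;1 0.573 -0.495 0 0 0 0 [502.    3.6]
180.0 225.0 1 0.071 -0.019 0 0 0 0;1 0.141 -0.033 0 0 0 0;1 0.210 -0.041 0 0 0 0;1 0.278 -0.045 0 0 0 0;1 0.344 -0.044 0 0 0 0;1 0.407 -0.040 0 0 0 0;1 0.466 -0.033 0 0 0 0;1 0.523 -0.026 0 0 0 0;1 0.576 -0.018 0 0 0 0 [544.4  21.7]
225.0 270.0 1 0.058 0.015 0 0 0 0;1 0.120 0.040 0 0 0 0;1 0.183 0.075 0 0 0 0;1 0.247 0.120 0 0 0 0;1 0.308 0.176 0 0 0 0;1 0.365 0.243 0 0 0 0;1 0.415 0.312 0 0 0 0;1 0.458 0.382 0 0 0 0;1 0.494 0.453 0 0 0 0 [594.4   2.2]
270.0 315.0 1 0.030 0.071 0 0 0 0;1 0.054 0.141 0 0 0 0;1 0.073 0.210 0 0 0 0;1 0.088 0.279 0 0 0 0;1 0.095 0.353 0 0 0 0;1 0.093 0.433 0 0 0 0;1 0.081 0.517 0 0 0 0;1 0.057 0.605 0 0 0 0;1 0.019 0.694 0 0 0 0 [615.9 -48.9]
315.0 360.0 1 -0.051 0.088 0 0 0 0;1 -0.107 0.167 0 0 0 0;1 -0.167 0.237 0 0 0 0;1 -0.229 0.298 0 0 0 0;1 -0.295 0.352 0 0 0 0;1 -0.362 0.398 0 0 0 0;1 -0.432 0.437 0 0 0 0;1 -0.502 0.469 0 0 0 0;1 -0.573 0.495 0 0 0 0 [ 587.6 -102.4]
```

View pics/s2.png

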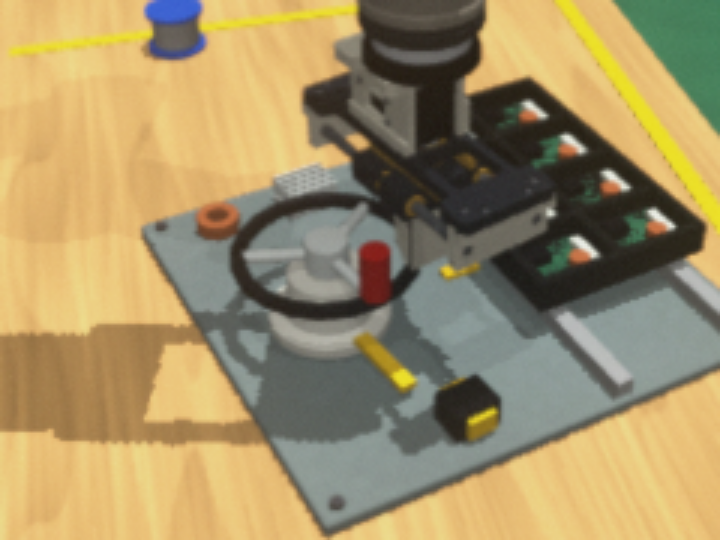

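The shut fingers stand behind the handle at (375,270) in the crop, clear of the rim and well above the tray. First push is a gentle one.

step_arm:
  series: "1 -0.07 0 0 0 0 0;1 -0.14 0 0 0 0 0;1 -0.19 0.01 0 0 0 0;1 -0.23 0.015 0 0 0 0;1 -0.27 0.02 0 0 0 0;1 -0.32 0.026 0 0 0 0;1 -0.39 0.04 0 0 0 0;1 -0.46 0.048 0 0 0 0;1 -0.525 0.051 0 0 0 0;1 -0.59 0.05 0 0 0 0;1 -0.655 0.046 0 0 0 0;1 -0.715 0.04 0 0 0 0;1 -0.77 0.032 0 0 0 0;1 -0.825 0.024 0 0 0 0"

```text
time: 6.45
tool_pos: [544.7, -120.7, 90.0]
tcp_rot: [3.141, -0.001, 0.371]
contact_force: [2.8, 1.6, -0.6]
grip_width: 0.9
finger_force: 1.4
```

```bash
cat > ang.py <<'E'
from h import *
A=np.array([544.8,-49.4])
c=vision.capture('side');m,P,h=red(c);q=P[m];print('side',len(q),q.min(0).round(),q.max(0).round())
if len(q): e=(q.min(0)+q.max(0))[:2]/2-A-[0,-3]; print(np.hypot(*e).round(1),'turned(mod360)',(-68.6-np.degrees(np.arctan2(e[1],e[0])))%360)
for n in('side','top'):
    c=vision.capture(n)
    for r in models.pinpoint(c,'handle')[:1]:
        w=onz(c,r['position'],99)[:2]; e=w-A; print(n,round(r['p'],2),w.round(),np.hypot(*e).round(),((-68.6-np.degrees(np.arctan2(e[1],e[0])))%360).round(1))
o=readout.get_obs();print(o['tool_pos'].round(1),o['contact_force'].round(1),o['tcp_rot'].round(3))
cv2.imwrite('pics/last.png',cv2.resize(vision.capture('side')['frame'][150:330,150:390,::-1],None,fx=3,fy=3))
E
python3 ang.py
```

```text
side 186 [ 507. -121.   76.] [528. -98. 121.]
63.3 turned(mod360) 46.97708825629796
side 0.55 [ 522. -118.] 72.0 39.5
[ 544.3 -120.9   89.8] [-0.3  0.   0.9] [3.141e+00 1.000e-03 3.710e-01]
```

View pics/last.png

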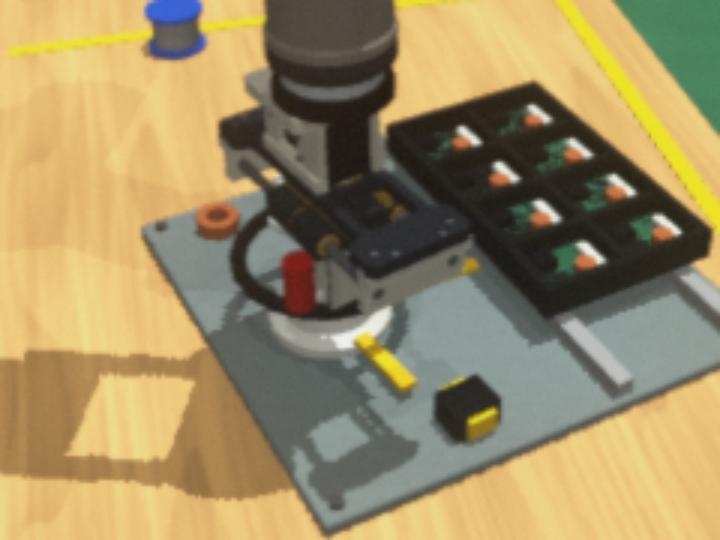

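The handle has moved about 45° at (300,283), and the contact force is about 3 N. Continuing.

step_arm:
  series: "1 -0.058 -0.015 0 0 0 0;1 -0.12 -0.04 0 0 0 0;1 -0.183 -0.075 0 0 0 0;1 -0.247 -0.12 0 0 0 0;1 -0.308 -0.176 0 0 0 0;1 -0.365 -0.243 0 0 0 0;1 -0.415 -0.312 0 0 0 0;1 -0.458 -0.382 0 0 0 0;1 -0.494 -0.453 0 0 0 0"

```text
time: 7.65
tool_pos: [494.4, -100.7, 90.0]
tcp_rot: [3.141, -0.0, 0.371]
contact_force: [2.5, -2.3, 0.6]
grip_width: 0.3
finger_force: 1.2
```

step_arm:
  series: "1 -0.03 -0.071 0 0 0 0;1 -0.054 -0.141 0 0 0 0;1 -0.073 -0.21 0 0 0 0;1 -0.088 -0.279 0 0 0 0;1 -0.095 -0.353 0 0 0 0;1 -0.093 -0.433 0 0 0 0;1 -0.081 -0.517 0 0 0 0;1 -0.057 -0.605 0 0 0 0;1 -0.019 -0.694 0 0 0 0"

```text
time: 8.55
tool_pos: [472.5, -49.1, 89.6]
tcp_rot: [-3.141, 0.001, 0.371]
contact_force: [-0.9, -2.0, 0.8]
grip_width: 0.3
finger_force: 1.0
```

```bash
python3 ang.py
```

```text
Traceback (most recent call last):
  File "ang.py", line 3, in <module>
    c=vision.capture('side');m,P,h=red(c);q=P[m];print('side',len(q),q.min(0).round(),q.max(0).round())
                                                                     ~~~~~^^^
ValueError: zero-size array to reduction operation minimum which has no identity
```

That was the old picture, because the handle is now hidden from the side camera. The 2–3 N reaction along the tangent shows the fingers are still pushing it, so I'll go on.

step_arm:
  series: "1 0.051 -0.088 0 0 0 0;1 0.107 -0.167 0 0 0 0;1 0.167 -0.237 0 0 0 0;1 0.229 -0.298 0 0 0 0;1 0.295 -0.352 0 0 0 0;1 0.362 -0.398 0 0 0 0;1 0.432 -0.437 0 0 0 0;1 0.502 -0.469 0 0 0 0;1 0.573 -0.495 0 0 0 0"

```text
time: 9.5
tool_pos: [501.9, 4.1, 89.8]
tcp_rot: [-3.141, 0.0, 0.371]
contact_force: [-1.5, -1.7, -0.5]
grip_width: 0.5
finger_force: 1.1
```

```bash
sed -i "s/print('side',len(q),.*/print('side',len(q))/" ang.py; python3 ang.py
```

```text
side 21
61.6 turned(mod360) 180.29031117541228
side 0.47 [533.   1.] 51.0 188.4
[501.9   3.8  90. ] [-0.6  0.5 -0.3] [ 3.141e+00 -1.000e-03  3.710e-01]
```

On track at 180°.

step_arm:
  series: "1 0.071 -0.019 0 0 0 0;1 0.141 -0.033 0 0 0 0;1 0.21 -0.041 0 0 0 0;1 0.278 -0.045 0 0 0 0;1 0.344 -0.044 0 0 0 0;1 0.407 -0.04 0 0 0 0;1 0.466 -0.033 0 0 0 0;1 0.523 -0.026 0 0 0 0;1 0.576 -0.018 0 0 0 0"

```text
time: 10.7
tool_pos: [543.8, 21.3, 89.7]
tcp_rot: [3.141, 0.002, 0.371]
contact_force: [-5.3, -6.1, 0.6]
grip_width: -0.0
finger_force: 3.3
```

step_arm:
  series: "1 0.058 0.015 0 0 0 0;1 0.12 0.04 0 0 0 0;1 0.183 0.075 0 0 0 0;1 0.247 0.12 0 0 0 0;1 0.308 0.176 0 0 0 0;1 0.365 0.243 0 0 0 0;1 0.415 0.312 0 0 0 0;1 0.458 0.382 0 0 0 0;1 0.494 0.453 0 0 0 0"

```text
time: 11.6
tool_pos: [594.5, 2.0, 89.9]
tcp_rot: [3.142, -0.0, 0.371]
contact_force: [-2.2, 2.4, -0.8]
grip_width: 0.5
finger_force: 1.2
```

```bash
python3 ang.py
```

```text
side 117
64.6 turned(mod360) 271.1551633178924
side 0.51 [611. -33.] 68.0 277.2
[594.4   2.   90.1] [-0.3  0.1  0.2] [ 3.141e+00 -1.000e-03  3.710e-01]
```

View pics/last.png

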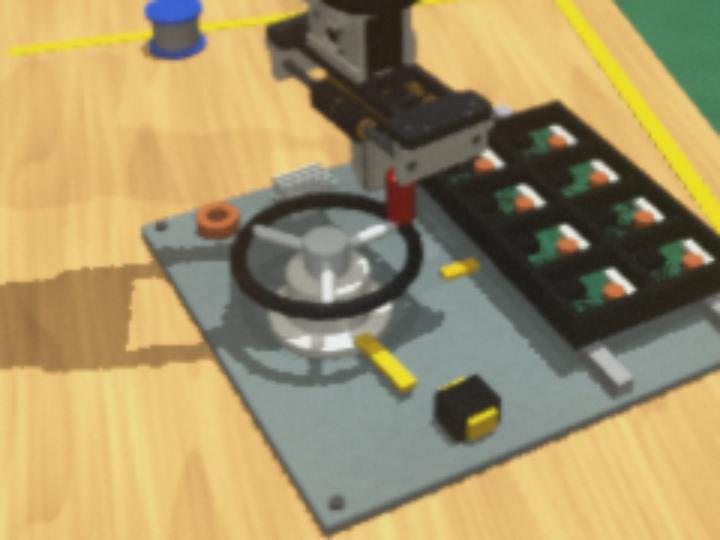

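The handle is now at about 270°, at (400,198) in the crop, with the fingers behind it and nothing disturbed. I'll go to 315°, then about 355°, and measure.

step_arm:
  series: "1 0.03 0.071 0 0 0 0;1 0.054 0.141 0 0 0 0;1 0.073 0.21 0 0 0 0;1 0.088 0.279 0 0 0 0;1 0.095 0.353 0 0 0 0;1 0.093 0.433 0 0 0 0;1 0.081 0.517 0 0 0 0;1 0.057 0.605 0 0 0 0;1 0.019 0.694 0 0 0 0"

```text
time: 12.8
tool_pos: [616.3, -49.6, 90.2]
tcp_rot: [3.141, -0.001, 0.371]
contact_force: [0.9, 2.9, 0.6]
grip_width: 0.1
finger_force: 1.1
```

step_arm:
  series: "1 -0.051 0.088 0 0 0 0;1 -0.107 0.167 0 0 0 0;1 -0.167 0.237 0 0 0 0;1 -0.229 0.298 0 0 0 0;1 -0.295 0.352 0 0 0 0;1 -0.362 0.398 0 0 0 0;1 -0.4 0.42 0 0 0 0;1 -0.432 0.437 0 0 0 0;1 -0.465 0.454 0 0 0 0;1 -0.5 0.469 0 0 0 0;1 -0.5 0.469 0 0 0 0"

```text
time: 13.9
tool_pos: [591.6, -98.7, 89.9]
tcp_rot: [3.141, 0.0, 0.371]
contact_force: [0.6, -0.4, -0.9]
grip_width: 0.6
finger_force: 0.2
```

```bash
python3 ang.py
```

```text
side 176
64.1 turned(mod360) 357.19531870027333
side 0.69 [ 572. -111.] 67.0 357.7
[591.7 -98.4  89.8] [ 0.2 -0.6  0.2] [3.142e+00 1.000e-03 3.710e-01]
```

About 357° to 359°, well inside tolerance. I'll back away horizontally, rise, and compare with the starting picture before handing in.

step_arm:
  series: "1 0.1 0 0 0 0 0;1 0.3 0 0 0 0 0;1 0.5 0 0 0 0 0;1 0.5 0 -0.3 0 0 0;1 0.5 0 -0.6 0 0 0;1 0.5 0 -1 0 0 0;1 0.5 0 -1 0 0 0;1 0.5 0 -1 0 0 0"

```text
time: 15.0
tool_pos: [629.8, -83.7, 170.5]
tcp_rot: [3.141, -0.001, 0.371]
contact_force: [-0.3, -0.4, -1.1]
grip_width: 0.6
finger_force: 0.0
```

```bash
python3 ang.py; python3 - <<'E'
from h import *
P0={n:cv2.imread('pics/%s1.png'%n)[:,:,::-1] for n in('side','top')}
for n in P0:
    c=vision.capture(n)
    for im in (P0[n],c['frame']):
        h=cv2.cvtColor(np.ascontiguousarray(im),cv2.COLOR_RGB2HSV);m=((h[...,0]<6)|(h[...,0]>174))&(h[...,1]>150)&(h[...,2]>60)
        w=np.zeros_like(m); u,v=(275,241) if n=='side' else (330,218); w[v-22:v+22,u-22:u+22]=1
        y,x=np.nonzero(m&w); print(n,len(x),x.mean().round(2) if len(x) else 0,y.mean().round(2) if len(x) else 0)
E
```

```text
side 167
63.9 turned(mod360) 357.33251513375376
side 0.68 [ 575. -126.] 82.0 0.1
top 0.44 [ 579. -105.] 65.0 349.4
[628.7 -83.7 168.7] [-0.3  0.5  0.6] [-3.14e+00  2.00e-03  3.71e-01]
side 169 274.69 240.42
side 166 275.62 240.48
top 74 329.95 218.43
top 69 329.8 217.52
```

View pics/last.png

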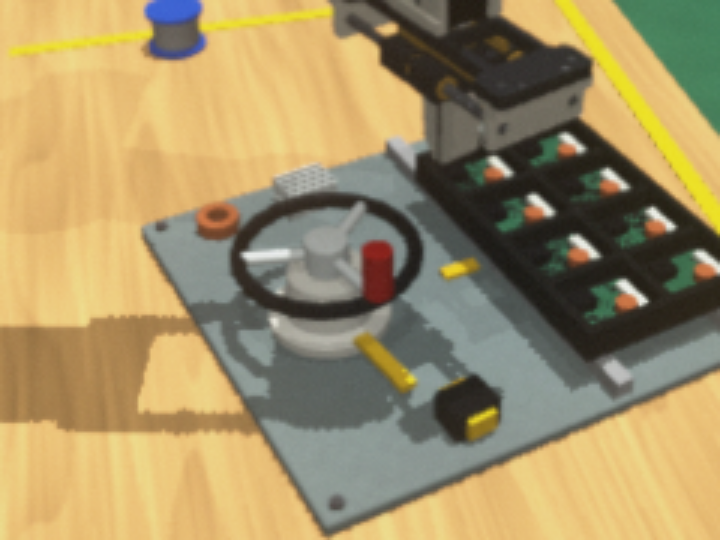

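The handle at (377,272) is back over the pointer, about 0.9 px (2–3 mm) short of its starting place against a 10 mm tolerance. The tray has moved on and the parts haven't moved. Handing in.

```bash
python3 -c "
from plant import order
print(order.close_job())"
```

```text
the job is handed in; nothing more can be done
None
```

I pushed the handle one full clockwise turn, and it stopped over the pointer about 2–3 mm short (tolerance 10 mm); the tray is one pitch on, the loose parts look unmoved, and the job is handed in, though no verdict came back.

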